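Clip down the lid of the parts box

TASK

Snap all four clips of the parts box down over the lid rim, one at a time, so that each lies fully home: start with any one, then the one diagonally opposite, then the remaining two. Press each clip gently near its free end, never with more than 20 N on the box or its clips (the foam under the box gives way), and leave the other things on the bench alone.

Things in the scene. Friction and masses are not known exactly. Their poses are not given: they have to be found in the camera images.
- box: grey lidded parts box, 132 (x) x 190 (y) x 75 mm high, on a soft foam pad 25 mm thick. Origin: centre of its underside; x across the box (away from the robot, give or take its yaw), y along it (to the robot's left), z up. It cannot slide, but sinks and tips by 3 to 10 mm on the foam when pressed, which then goes hard. Box and clips withstand no push over 20 N
- lid_mid (a point): centre of the box at the height of the lid rim's top, 75 mm above the box's origin. The white lid is already on; its raised rim is 22 mm wide all round, the panel inside the rim 10 mm lower. One black hinged clip near each end of each long side, four in all
- clip_near_left (a joint): near left clip, rad: 0 level over the rim, fully home; 1.57 upright; 2.2 leaning outwards; starts at 1.75 to 2.1. Stays where it is left, by slight friction, down to about 0.19; there its hook meets a springy bead on the rim, and 7 to 13 N at the free end (each clip differs) takes it past the bead at about 0.04; then it snaps to 0 and stays. Let go earlier, it springs back
- clip_near_right (a joint): near right clip, rad: 0 level over the rim, fully home; 1.57 upright; 2.2 leaning outwards; starts at 1.75 to 2.1. Stays where it is left, by slight friction, down to about 0.19; there its hook meets a springy bead on the rim, and 7 to 13 N at the free end (each clip differs) takes it past the bead at about 0.04; then it snaps to 0 and stays. Let go earlier, it springs back
- clip_far_left (a joint): far left clip, rad: 0 level over the rim, fully home; 1.57 upright; 2.2 leaning outwards; starts at 1.75 to 2.1. Stays where it is left, by slight friction, down to about 0.19; there its hook meets a springy bead on the rim, and 7 to 13 N at the free end (each clip differs) takes it past the bead at about 0.04; then it snaps to 0 and stays. Let go earlier, it springs back
- clip_far_right (a joint): far right clip, rad: 0 level over the rim, fully home; 1.57 upright; 2.2 leaning outwards; starts at 1.75 to 2.1. Stays where it is left, by slight friction, down to about 0.19; there its hook meets a springy bead on the rim, and 7 to 13 N at the free end (each clip differs) takes it past the bead at about 0.04; then it snaps to 0 and stays. Let go earlier, it springs back
- near_left_hinge (a point): middle of the near left clip's hinge axis, at x = -70, y = +55, z = 75 mm of the box (level with the rim top); the axis is parallel to the box's y and the closed clip points to the middle of the box's x (its free end then 42 mm inwards of the hinge and 3 mm above it)
- near_left_tip (a point): middle of the free edge of the near left clip, a flat black plate 42 mm long from the hinge, 30 mm wide, 4 mm thick, with a 9 mm hook beneath it 30 mm from the hinge; moves with the clip
- near_right_hinge (a point): middle of the near right clip's hinge axis, at x = -70, y = -55, z = 75 mm of the box (level with the rim top); the axis is parallel to the box's y and the closed clip points to the middle of the box's x (its free end then 42 mm inwards of the hinge and 3 mm above it)
- near_right_tip (a point): middle of the free edge of the near right clip, a flat black plate 42 mm long from the hinge, 30 mm wide, 4 mm thick, with a 9 mm hook beneath it 30 mm from the hinge; moves with the clip
- far_left_hinge (a point): middle of the far left clip's hinge axis, at x = +70, y = +55, z = 75 mm of the box (level with the rim top); the axis is parallel to the box's y and the closed clip points to the middle of the box's x (its free end then 42 mm inwards of the hinge and 3 mm above it)
- far_left_tip (a point): middle of the free edge of the far left clip, a flat black plate 42 mm long from the hinge, 30 mm wide, 4 mm thick, with a 9 mm hook beneath it 30 mm from the hinge; moves with the clip
- far_right_hinge (a point): middle of the far right clip's hinge axis, at x = +70, y = -55, z = 75 mm of the box (level with the rim top); the axis is parallel to the box's y and the closed clip points to the middle of the box's x (its free end then 42 mm inwards of the hinge and 3 mm above it)
- far_right_tip (a point): middle of the free edge of the far right clip, a flat black plate 42 mm long from the hinge, 30 mm wide, 4 mm thick, with a 9 mm hook beneath it 30 mm from the hinge; moves with the clip
- spool: bystander: solder spool, 48 mm across, 37 mm high, standing; origin under its centre
- flux_jar: bystander: amber jar with white cap, 52 mm across, 50 mm high; origin under its centre
- meter: bystander: grey hand-held multimeter lying flat, 150 x 78 x 34 mm, dial up to 42 mm; origin under its centre
- driver: bystander: screwdriver lying on the bench, 170 mm long, along its x

How it is judged (in metres and radians):
On the way, in this order (a step that is already met when the one before it is completed fails the run):
1. one clip is home (value of joint any of clip_near_left, clip_near_right, clip_far_left, clip_far_right below 0.035 rad), for 0.2 s.
2. the clip diagonally opposite is home too ((value of joint each of clip_near_left, clip_far_right below 0.035 rad or value of joint each of clip_near_right, clip_far_left below 0.035 rad)), for 0.2 s.
3. a third clip is home ((value of joint each of clip_near_right, clip_far_left, clip_far_right below 0.035 rad or value of joint each of clip_near_left, clip_far_left, clip_far_right below 0.035 rad or value of joint each of clip_near_left, clip_near_right, clip_far_right below 0.035 rad or value of joint each of clip_near_left, clip_near_right, clip_far_left below 0.035 rad)), for 0.2 s.
4. all four clips are home (value of joint each of clip_near_left, clip_near_right, clip_far_left, clip_far_right below 0.035 rad), for 0.2 s.
At the end, for the whole second after the job is handed in: all four clips lie home over the rim (each angle under 0.035 rad), the box is still, and none of the other things has moved more than 30 mm (all of step 4 and linear speed of box below 0.02 m/s and not (distance of spool from where it was at the start of the episode above 0.03 m) and not (distance of flux_jar from where it was at the start of the episode above 0.03 m) and not (distance of meter from where it was at the start of the episode above 0.03 m) and not (distance of driver from where it was at the start of the episode above 0.03 m)); the robot touches nothing.
It fails at once if two neighbouring clips are home while the other two are open (not opposite-corner order) ((value of joint each of clip_near_left, clip_near_right below 0.035 rad and value of joint each of clip_far_left, clip_far_right above 0.035 rad) or (value of joint each of clip_near_right, clip_far_right below 0.035 rad and value of joint each of clip_near_left, clip_far_left above 0.035 rad) or (value of joint each of clip_far_right, clip_far_left below 0.035 rad and value of joint each of clip_near_left, clip_near_right above 0.035 rad) or (value of joint each of clip_far_left, clip_near_left below 0.035 rad and value of joint each of clip_near_right, clip_far_right above 0.035 rad)).
It fails at once if the box or a clip is pushed with more than 20 N (contact force between any of the fingers, the arm and box above 20 N).
It fails at once if another thing on the bench is moved more than 30 mm (distance of any of spool, flux_jar, meter, driver from where it was at the start of the episode above 0.03 m).
It also fails if it takes over 58 s, if anything falls off the work surface, if the arm or the gripper's body presses on something with over 40 N, if the wrist force passes 120 N, or if a joint passes its speed limit or range.

ROBOT

A 6-joint arm with a two-finger parallel gripper is mounted at the origin on the work surface. World frame = base frame: x ahead of the robot, y to its left, z up, the work surface at z = 0. Lengths are in mm, angles in rad, forces in N, time in s.
With the tool pointing down it reaches from about 400 to 925 mm from the base axis. Payload 12.5 kg.
Tool frame: the origin (TCP) lies midway between the tips of the shut fingers; the grasp point (between the pads) lies env.grasp_offset behind it (env.grasp_offset is the distance from the TCP to the grasp point, in mm); x points along the fingers, y is the direction in which the jaws open and shut, and the axes are right-handed (so a half turn about x gives the same grasp; the last joint's range is limited). The gripper opens to 95 mm and grips with 3 to 60 N. Pads are 20 mm wide; open, the fingers measure 119 mm over their backs; the gripper's body (75 mm by 180 mm) begins 59 mm behind the grasp point.
Start: joints at [-1.369, 0.491, 1.559, -0, 1.092, -0.106], TCP at [189.375, -595.637, 214.661] pointing down, gripper open.
Joint ranges: [-3.1, 3.1], [-0.84, 2.19], [0.05, 2.79], [-1.13, 4.28], [0.06, 2.93], [-2.69, 2.69]. Speed limits (rad/s): [2.22, 2.22, 2.79, 3.14, 3.14, 3.14].

INTERFACE

Orientations are given as [roll, pitch, yaw] about the fixed x, y, z axes, in that order (R = Rz(yaw) Ry(pitch) Rx(roll)).
In Python, from cell import env gives the robot as it stands.
- The arm moves only by the tool apply_moves, never from a script. Its arguments are lists of equal length, an entry for each row: "offset": the shift along the world's x, y, z in units of 25 mm (1.0 is 25 mm), a list of three; "yaw": the turn about the world's z in units of 6 degrees (1.0 is 6 degrees); "jaw": the closure, from -1 (fully open) to 1 (shut), so that 0 is half open. A call has 1 to 20 rows; each row is the pose to reach, as a shift and turn from the pose measured when the call began; what a row does not reach only later rows make up. A row lasts 1/8 s, in which the tool goes at most 62.5 mm and 10.7 degrees, less where a joint would pass 70% of its speed; a pose out of reach is approached as far as the arm can. A call with a gripper value outside its range is refused whole. The fingers move at their own pace and stop on an object; the grip force is fixed at half the most. Time passes only in rows, so rows that repeat a pose let the fingers close. It gives the time, the measured TCP pose, the force and the opening at its end, in the units of the state.
- env.state(): the state, without advancing time (a new reading comes with each control period).
- env.read_camera(name): name is "side" or "top"; returns a dict with "frame" (400x640x3 uint8, red, green, blue), "fx", "fy", "cx", "cy" (pixels), "xyz" and "rotation" of the camera in the world. Camera axes: x right, y down, z forward; pixel columns grow to the right and rows downward; lengths in mm; the calibration is good to about 2 mm. A picture is of the moment at which its call begins. There is no depth.
- env.job_done(): hands the job in, once; it reports no verdict.
The state is a dict: "t": time; "joints": joint angles; "qvel": joint speeds; "tau": joint torques, N m; "eef_pos": TCP position; "tcp_rot": TCP orientation; "ft_force": force on the tool from outside, world axes, zero at the start; "moment": the same for the moment, N m; "opening": opening from 0.0 (shut) to 1.0 (fully open).
Only numpy, scipy, OpenCV 4.12 (cv2) and the standard library are available. Lean on these libraries where they do the work, as an engineer would, in place of code of your own. Each camera call takes 0.05 s, during which the arm holds its last target.

## Working session

There is one attempt and no reset: what is moved stays moved. The work goes in short steps, Python scripts to look and compute and a tool call to move; the robot and the scene stay as the last step left them, time stands still between calls to the robot, and variables do not carry over. Pictures are saved under pics/ and viewed, and the job is handed in when it is done.

Besides the shell and the picture viewer there is one more tool, called after "Emit:" as name(argument=value, ...), one argument or row to a line, values as JSON. apply_moves: Moves the arm, as the interface text tells. Its arguments: {"type":"object","properties":{"offset":{"type":"array"},"yaw":{"type":"array"},"jaw":{"type":"array"}},"required":["offset","yaw","jaw"]}

```bash
mkdir -p pics; ls
cat > h.py <<'E'
from cell import env
import numpy as np, cv2
def cam(n):
    c=env.read_camera(n); return c
def save(c,fn): cv2.imwrite('pics/'+fn,c['frame'][:,:,::-1])
E
python3 - <<'E'
from h import *
for n in ('side','top'):
    c=cam(n); save(c,n+'0.png'); np.save(n+'0.npy',c,allow_pickle=True); print(n,{k:v for k,v in c.items() if k!='frame'})
print(env.state(), env.grasp_offset)
E
```

```text
pics
side {'fx': 517.2407094633741, 'fy': 517.2407094633741, 'cx': 325.726911967584, 'cy': 200.43938549829278, 'xyz': array([  12.30435926,  892.40805769, 1263.61891272]), 'rotation': array([-2.41535672, -0.00558278, -2.59397707])}
top {'fx': 496.7718108697136, 'fy': 496.7718108697136, 'cx': 322.8279064895227, 'cy': 202.84249229256247, 'xyz': array([ 359.98431868,  -15.2815131 , 1447.77100209]), 'rotation': array([-3.02046942,  0.02108718, -1.5694767 ])}
{'t': 0.1, 'joints': array([-1.36861189e+00,  4.91504630e-01,  1.55940947e+00, -1.28549003e-05,
        1.09169183e+00, -1.05606279e-01]), 'qvel': array([ 0.00204428, -0.00215211, -0.00135059,  0.00211831, -0.00028987,
        0.0009665 ]), 'tau': array([ 4.21479766e-03, -6.13622546e+01, -2.58607435e+01,  6.94684871e-02,
        4.70062613e-02, -4.59750288e-05]), 'eef_pos': array([ 189.31606036, -595.40358988,  214.10964108]), 'tcp_rot': array([-1.66515094,  1.56978299,  1.78423835]), 'ft_force': array([-0.03675366,  0.69295949, -0.18374396]), 'moment': array([-0.01399425, -0.01224033,  0.03239401]), 'opening': 0.999112951805753} 18.8
```

View pics/top0.png

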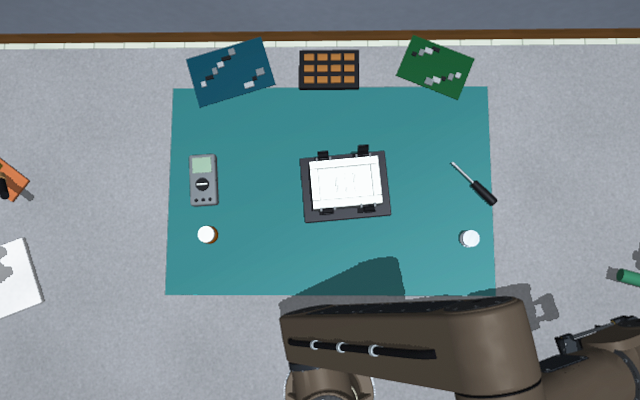

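View pics/side0.png

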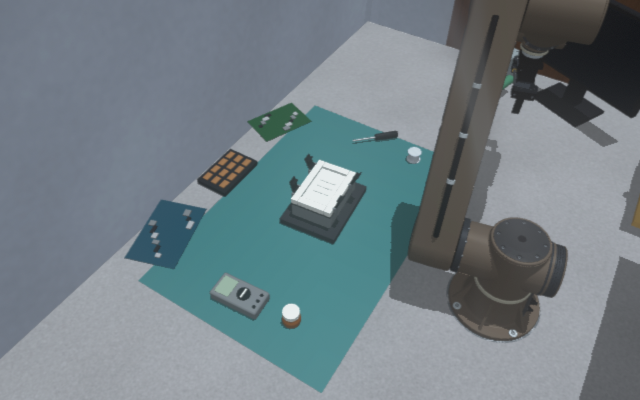

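The top view shows the white lid at about (345,183). The clips sit at (323,155), (363,151), (327,210) and (366,208). The spool, meter, jar and driver are well clear of the box. Next I'll measure.

```bash
cat >> h.py <<'E'
from scipy.spatial.transform import Rotation as R
def rot(c): return R.from_euler('xyz',c['rotation']).as_matrix()
def plane(c,uv,z):
    uv=np.atleast_2d(uv).astype(float)
    d=np.c_[(uv[:,0]-c['cx'])/c['fx'],(uv[:,1]-c['cy'])/c['fy'],np.ones(len(uv))]@rot(c).T
    return c['xyz']+d*((z-c['xyz'][2])/d[:,2])[:,None]
def proj(c,P):
    q=(np.atleast_2d(P)-c['xyz'])@rot(c)
    return np.c_[q[:,0]/q[:,2]*c['fx']+c['cx'],q[:,1]/q[:,2]*c['fy']+c['cy']]
E
python3 - <<'E'
from h import *
for n,roi in (('top',(285,135,405,235)),('side',(270,140,380,250))):
    c=np.load(n+'0.npy',allow_pickle=True).item(); f=c['frame']
    x0,y0,x1,y1=roi
    cv2.imwrite(f'pics/{n}z.png',cv2.resize(f[y0:y1,x0:x1,::-1],None,fx=6,fy=6 if n=='top' else 5.4,interpolation=cv2.INTER_CUBIC)[:600])
    m=np.zeros(f.shape[:2],np.uint8); m[y0:y1,x0:x1]=(f[y0:y1,x0:x1].min(2)>170)*255
    m=cv2.morphologyEx(m,cv2.MORPH_CLOSE,np.ones((7,7)))
    cs,_=cv2.findContours(m,cv2.RETR_EXTERNAL,cv2.CHAIN_APPROX_NONE); k=max(cs,key=cv2.contourArea)
    w=plane(c,k[:,0,:],100)[:,:2].astype(np.float32)
    r=cv2.minAreaRect(w); print(n,r)
E
```

```text
top ((582.39794921875, -48.647064208984375), (133.0014190673828, 190.9459991455078), 5.191154479980469)
side ((582.202392578125, -44.41387939453125), (132.7040557861328, 189.5022735595703), 4.842211723327637)
```

View pics/topz.png

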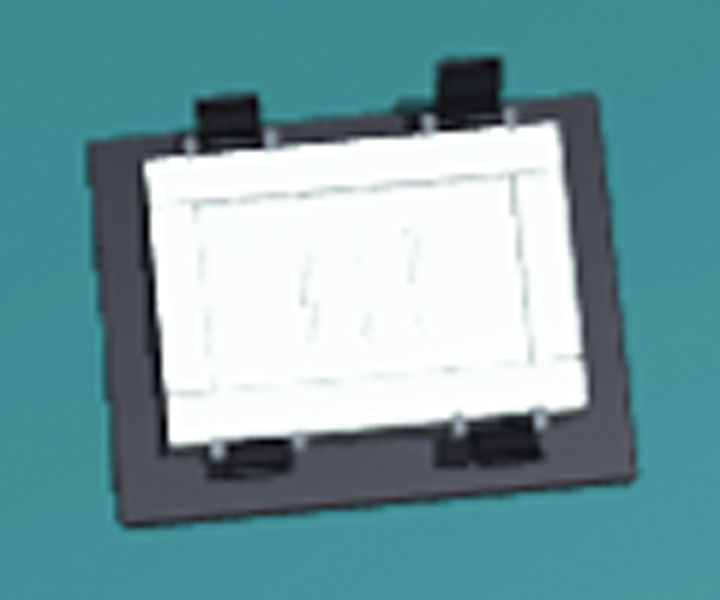

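View pics/sidez.png

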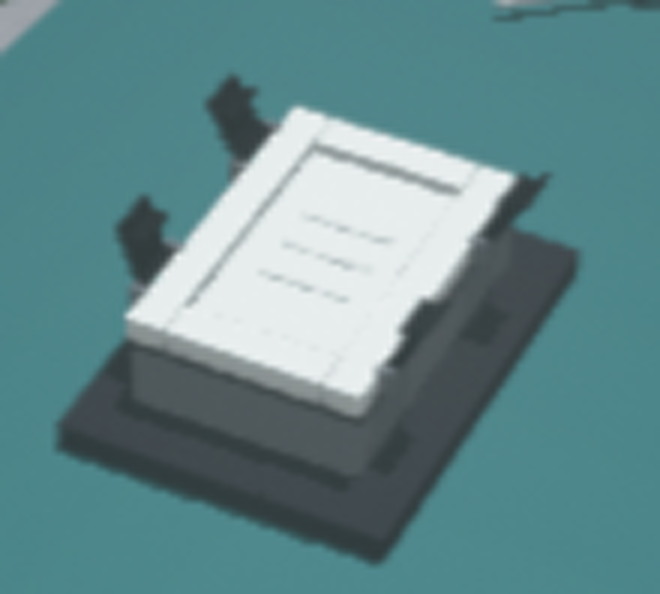

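```bash
cat >> h.py <<'E'
C=np.array([582.3,-46.8]);YAW=np.radians(5.0)
ex=np.array([np.cos(YAW),np.sin(YAW)]);ey=np.array([-ex[1],ex[0]])
CL={'nl':(-1,1),'nr':(-1,-1),'fl':(1,1),'fr':(1,-1)}
def pos(cl,u):  # u inward from hinge
    a,b=CL[cl]; return C+ex*a*(70-u)+ey*b*55
E
python3 - <<'E'
from h import *
s=env.state(); M=R.from_euler('xyz',s['tcp_rot']).as_matrix(); print(M.round(3)); y=M[:,1];z=M[:,2]
print(np.degrees(np.arctan2(y[1],y[0])),np.degrees(np.arctan2(z[1],z[0])))
for k in CL: print(k,[(u,pos(k,u).round(1)) for u in (-45,0,34)])
p=pos('nl',-45); d=(np.r_[p,165]-s['eef_pos'])/25; print(d)
E
```

```text
[[-0.     0.303 -0.953]
 [ 0.001 -0.953 -0.303]
 [-1.    -0.001 -0.   ]]
-72.36454865320123 -162.36455417164612
nl [(-45, array([462.9,  -2. ])), (0, array([507.8,   1.9])), (34, array([541.6,   4.9]))]
nr [(-45, array([ 472.5, -111.6])), (0, array([ 517.4, -107.7])), (34, array([ 551.2, -104.7]))]
fl [(-45, array([692.1,  18. ])), (0, array([647.2,  14.1])), (34, array([613.4,  11.1]))]
fr [(-45, array([701.7, -91.6])), (0, array([656.8, -95.5])), (34, array([623. , -98.5]))]
[10.94511934 23.73485551 -1.96438564]
```

Emit:
apply_moves(
  offset=[
    [2,4,-0.5],
    [4,8.5,-1],
    [6,13,-1.5],
    [8,17.3,-2],
    [10.95,23.7,-2],
    [10.95,23.7,-2],
    [10.95,23.7,-2],
    [10.95,23.7,-2],
    [10.95,23.7,-2],
    [10.95,23.7,-2],
    [10.95,23.7,-2],
    [10.95,23.7,-2],
    [10.95,23.7,-2],
  ],
  yaw=[-0.5,-1,-1.5,-2.1,-2.1,-2.1,-2.1,-2.1,-2.1,-2.1,-2.1,-2.1,-2.1],
  jaw=[1,1,1,1,1,1,1,1,1,1,1,1,1],
)

```text
t: 1.72
eef_pos: [462.7, -3.2, 164.0]
tcp_rot: [-1.143, 1.57, 2.087]
ft_force: [-0.4, -0.0, 0.1]
opening: 0.007
```

```bash
cat > look.py <<'E'
import sys
from h import *
t=sys.argv[1]
a=cam('top');b=cam('side')
A=cv2.resize(a['frame'][125:245,270:420,::-1],None,fx=2.65,fy=3.3,interpolation=cv2.INTER_CUBIC)
B=cv2.resize(b['frame'][135:255,270:380,::-1],None,fx=3.6,fy=3.3,interpolation=cv2.INTER_CUBIC)
cv2.imwrite(f'pics/{t}.png',np.hstack([A,B]))
s=env.state();print(s['t'],s['eef_pos'].round(1),s['ft_force'].round(2),np.degrees(s['tcp_rot']).round(1))
E
python3 look.py a1
```

```text
1.825 [462.8  -3.7 164.2] [ 0.18 -0.13 -0.42] [-85.3  89.9  99.7]
```

View pics/a1.png

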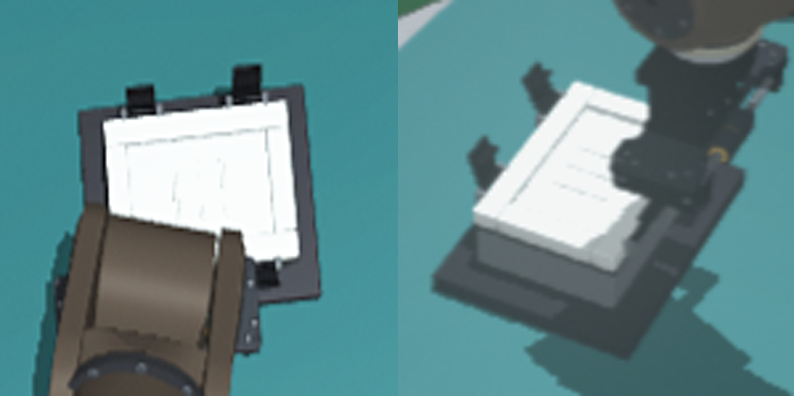

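Emit:
apply_moves(
  offset=[
    [0,0.06,-0.8],
    [0,0.06,-1.48],
    [0,0.06,-1.48],
    [0.4,0.1,-1.48],
    [0.8,0.14,-1.48],
    [1.2,0.18,-1.46],
    [1.6,0.22,-1.44],
    [2.0,0.25,-1.42],
    [2.4,0.28,-1.4],
    [2.8,0.32,-1.38],
    [3.15,0.35,-1.36],
    [3.15,0.35,-1.36],
  ],
  yaw=[0,0,0,0,0,0,0,0,0,0,0,0],
  jaw=[1,1,1,1,1,1,1,1,1,1,1,1],
)

```text
t: 3.32
eef_pos: [542.1, 5.1, 130.1]
tcp_rot: [-1.904, 1.57, 1.324]
ft_force: [0.0, -0.0, 1.3]
opening: 0.005
```

```bash
python3 look.py a2
```

```text
3.425 [541.3   5.1 130. ] [ 1.26 -0.28 -0.54] [-67.1  89.9 117.9]
```

View pics/a2.png

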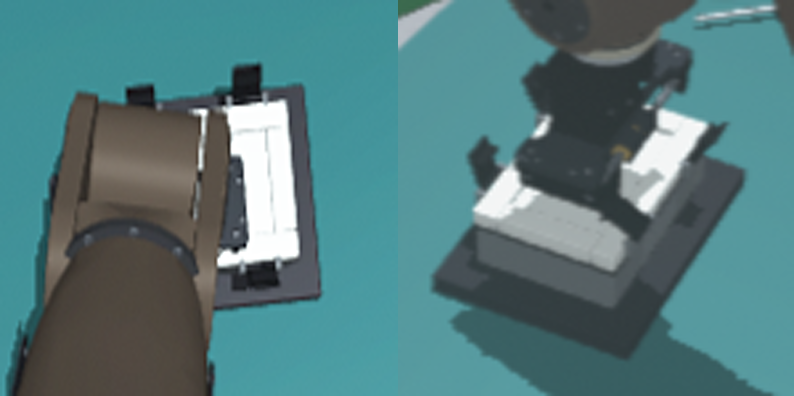

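The near-left clip is tilted inward under the fingers, at about (630,215) in the side view. Now I'll press.

Emit:
apply_moves(
  offset=[
    [0,0,-0.2],
    [0,0,-0.4],
    [0,0,-0.56],
    [0,0,-0.62],
    [0,0,-0.66],
    [0,0,-0.7],
    [0,0,-0.74],
  ],
  yaw=[0,0,0,0,0,0,0],
  jaw=[1,1,1,1,1,1,1],
)

```text
t: 4.3
eef_pos: [541.4, 5.1, 111.6]
tcp_rot: [-1.469, 1.57, 1.759]
ft_force: [0.2, 1.5, 1.4]
opening: 0.005
```

Emit:
apply_moves(
  offset=[
    [0,0,-0.04],
    [0,0,-0.08],
    [0,0,-0.12],
  ],
  yaw=[0,0,0],
  jaw=[1,1,1],
)

```text
t: 4.68
eef_pos: [541.4, 5.2, 108.7]
tcp_rot: [-1.668, 1.57, 1.561]
ft_force: [-0.2, 2.0, 4.5]
opening: 0.004
```

Emit:
apply_moves(
  offset=[
    [0,0,-0.04],
    [0,0,-0.08],
  ],
  yaw=[0,0],
  jaw=[1,1],
)

```text
t: 4.92
eef_pos: [541.5, 5.3, 106.8]
tcp_rot: [-1.805, 1.57, 1.424]
ft_force: [0.2, 2.7, 5.8]
opening: 0.002
```

Emit:
apply_moves(
  offset=[
    [0,0,-0.04],
    [0,0,-0.08],
  ],
  yaw=[0,0],
  jaw=[1,1],
)

```text
t: 5.18
eef_pos: [541.6, 5.5, 105.0]
tcp_rot: [-2.152, 1.569, 1.076]
ft_force: [-0.8, 2.6, 5.5]
opening: 0.009
```

Emit:
apply_moves(
  offset=[
    [0,0,-0.04],
    [0,0,-0.08],
  ],
  yaw=[0,0],
  jaw=[1,1],
)

```text
t: 5.42
eef_pos: [541.8, 5.5, 103.0]
tcp_rot: [-2.303, 1.569, 0.925]
ft_force: [-0.2, 2.3, 4.1]
opening: 0.002
```

Emit:
apply_moves(
  offset=[
    [0,0,-0.04],
    [0,0,-0.06],
  ],
  yaw=[0,0],
  jaw=[1,1],
)

```text
t: 5.68
eef_pos: [541.7, 5.6, 101.6]
tcp_rot: [-2.176, 1.569, 1.052]
ft_force: [-0.5, 3.8, 7.0]
opening: 0.002
```

Emit:
apply_moves(
  offset=[
    [0,0,-0.04],
  ],
  yaw=[0],
  jaw=[1],
)

```text
t: 5.8
eef_pos: [541.6, 5.8, 100.7]
tcp_rot: [-2.083, 1.569, 1.145]
ft_force: [-0.4, 3.6, 7.7]
opening: 0.007
```

Emit:
apply_moves(
  offset=[
    [0,0,-0.04],
  ],
  yaw=[0],
  jaw=[1],
)

```text
t: 5.92
eef_pos: [541.5, 6.0, 99.9]
tcp_rot: [-1.934, 1.569, 1.294]
ft_force: [-2.0, 3.7, 8.1]
opening: 0.006
```

```bash
python3 look.py a3
```

```text
6.025 [541.4   6.   99.9] [-1.77  3.52  9.89] [-110.8   89.9   74.2]
```

View pics/a3.png

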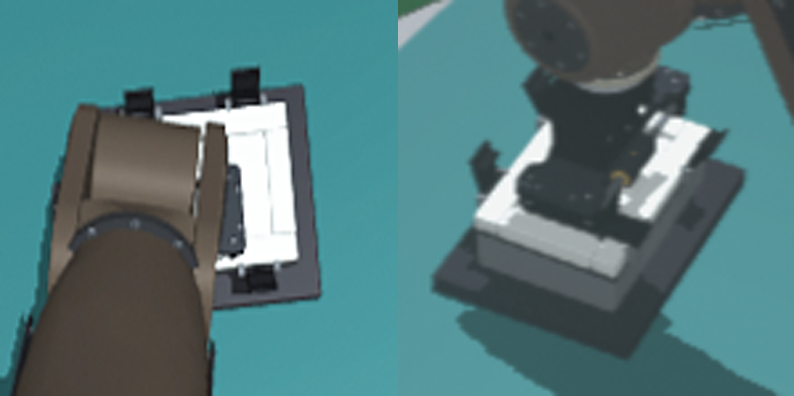

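Emit:
apply_moves(
  offset=[
    [0,0,-0.04],
  ],
  yaw=[0],
  jaw=[1],
)

```text
t: 6.15
eef_pos: [541.3, 6.3, 99.2]
tcp_rot: [-1.884, 1.568, 1.344]
ft_force: [-1.7, 3.2, 9.9]
opening: 0.005
```

Emit:
apply_moves(
  offset=[
    [0,0,-0.04],
  ],
  yaw=[0],
  jaw=[1],
)

```text
t: 6.28
eef_pos: [541.3, 6.5, 98.6]
tcp_rot: [-1.913, 1.568, 1.315]
ft_force: [-1.7, 3.4, 10.8]
opening: 0.005
```

Emit:
apply_moves(
  offset=[
    [0,0,-0.04],
  ],
  yaw=[0],
  jaw=[1],
)

```text
t: 6.4
eef_pos: [541.1, 6.8, 98.0]
tcp_rot: [-1.896, 1.568, 1.332]
ft_force: [-2.5, 3.5, 11.3]
opening: 0.002
```

Emit:
apply_moves(
  offset=[
    [0,0,-0.04],
  ],
  yaw=[0],
  jaw=[1],
)

```text
t: 6.52
eef_pos: [541.1, 7.0, 97.5]
tcp_rot: [-1.915, 1.567, 1.313]
ft_force: [-2.3, 3.7, 11.0]
opening: 0.002
```

Emit:
apply_moves(
  offset=[
    [0,0,-0.04],
  ],
  yaw=[0],
  jaw=[1],
)

```text
t: 6.65
eef_pos: [541.0, 7.3, 97.0]
tcp_rot: [-1.948, 1.567, 1.28]
ft_force: [-2.2, 3.1, 12.5]
opening: 0.007
```

```bash
python3 look.py a4
```

```text
6.75 [541.    7.3  97. ] [-2.63  3.14 11.65] [-111.    89.8   73.9]
```

View pics/a4.png

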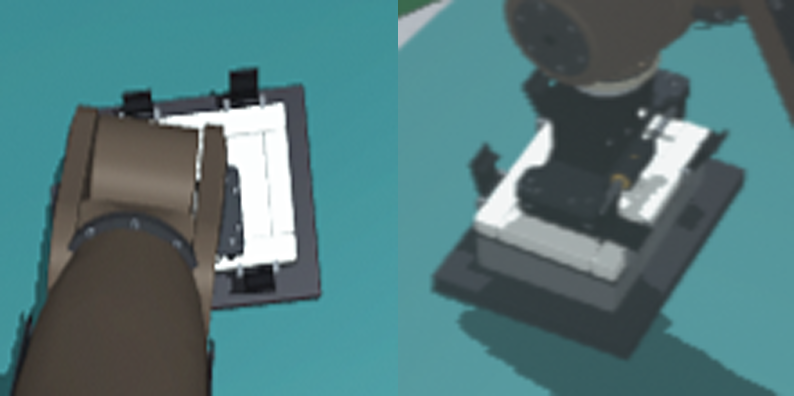

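Emit:
apply_moves(
  offset=[
    [0,0,-0.04],
  ],
  yaw=[0],
  jaw=[1],
)

```text
t: 6.88
eef_pos: [540.9, 7.5, 96.6]
tcp_rot: [-2.009, 1.567, 1.219]
ft_force: [-1.8, 3.9, 12.4]
opening: 0.003
```

Emit:
apply_moves(
  offset=[
    [0,0,-0.04],
  ],
  yaw=[0],
  jaw=[1],
)

```text
t: 7.0
eef_pos: [540.9, 7.7, 96.2]
tcp_rot: [-2.035, 1.566, 1.193]
ft_force: [-1.8, 3.1, 13.1]
opening: 0.003
```

Emit:
apply_moves(
  offset=[
    [0,0,-0.04],
  ],
  yaw=[0],
  jaw=[1],
)

```text
t: 7.12
eef_pos: [540.8, 7.9, 95.9]
tcp_rot: [-2.077, 1.566, 1.15]
ft_force: [-2.6, 2.7, 12.8]
opening: 0.005
```

Emit:
apply_moves(
  offset=[
    [0,0,0.4],
    [0,0,1.4],
    [-1,0,2.8],
    [-3,0,2.8],
    [-5,0,2.8],
    [-6,0,2.8],
    [-6,0,2.8],
  ],
  yaw=[0,0,0,0,0,0,0],
  jaw=[1,1,1,1,1,1,1],
)

```text
t: 8.0
eef_pos: [389.5, 7.9, 166.0]
tcp_rot: [-1.941, 1.566, 1.286]
ft_force: [0.6, -0.4, -1.2]
opening: 0.008
```

```bash
python3 look.py a5
```

```text
8.1 [391.6   7.7 166. ] [-0.17 -0.69 -0.42] [-128.1   89.7   56.9]
```

View pics/a5.png

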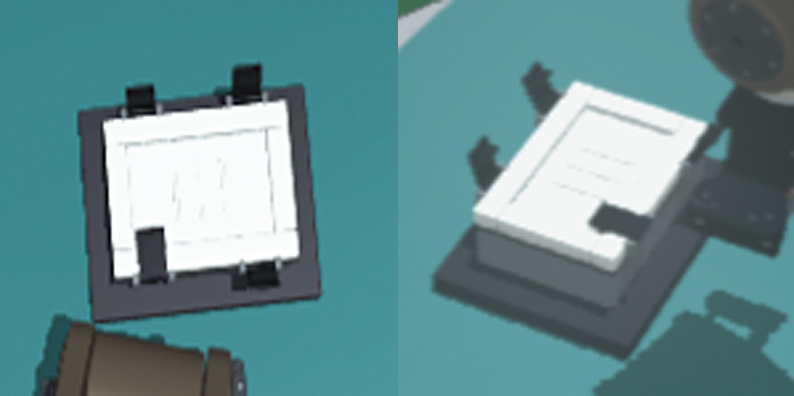

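```bash
cat > ang.py <<'E'
import sys
from h import *
cl,t=sys.argv[1:3]
a,b=CL[cl]
out=[]
for n in ('top','side'):
    c=cam(n); f=c['frame'].astype(int)
    g=[]
    for th in (0,.19):
        for u,w in ((42,-15),(42,15),(4,15),(4,-15)):
            xy=C+ex*a*(70-(u*np.cos(th)))+ey*(b*55+w); g.append(np.r_[xy,100+u*np.sin(th)+5])
    q=proj(c,np.array(g)); ctr=q[:4].mean(0); x0,y0=(ctr-25).astype(int)
    im=cv2.resize(c['frame'][y0:y0+50,x0:x0+50,::-1],None,fx=8,fy=8,interpolation=cv2.INTER_NEAREST)
    for i,col in ((0,(0,0,255)),(4,(0,200,0))):
        cv2.polylines(im,[((q[i:i+4]-[x0,y0]+.5)*8).astype(np.int32)],True,col,1)
    out.append(im)
cv2.imwrite(f'pics/{t}.png',np.hstack(out))
E
python3 ang.py nl a6
```

```text
(no output)
```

View pics/a6.png

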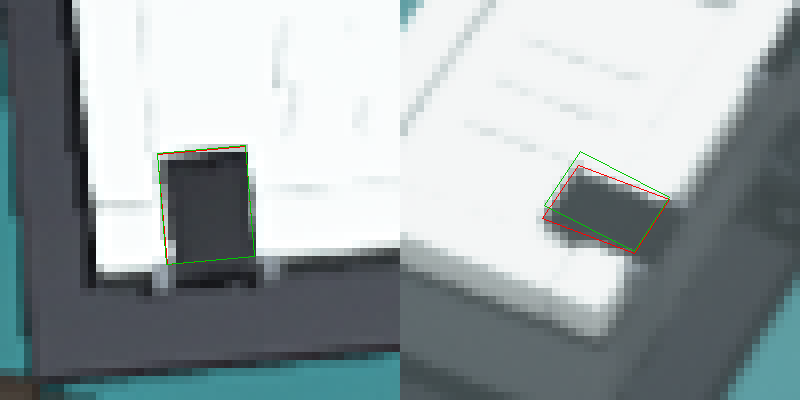

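Red is home and green is 0.19 rad. The near-left clip's long edge, around (580,175) to (680,205), matches red, so it is home. Next is far right.

Emit:
apply_moves(
  offset=[
    [2.4,-0.8,0.2],
    [4.8,-1.6,0.2],
    [7.2,-2.4,0.2],
    [9.6,-3.2,0.2],
    [12.4,-3.97,0.2],
    [12.4,-3.97,0.2],
    [12.4,-3.97,0.2],
    [12.4,-3.97,0.2],
    [12.4,-3.97,-0.8],
    [12.4,-3.97,-1.56],
    [12.4,-3.97,-1.56],
  ],
  yaw=[0,0,0,0,0,0,0,0,0,0,0],
  jaw=[1,1,1,1,1,1,1,1,1,1,1],
)

```text
t: 9.57
eef_pos: [700.9, -91.2, 125.5]
tcp_rot: [-1.56, 1.566, 1.668]
ft_force: [-0.2, -0.3, 0.5]
opening: 0.005
```

```bash
python3 look.py b1
```

```text
9.675 [701.9 -91.5 127.3] [0.78 0.49 0.34] [-126.7   89.7   58.3]
```

View pics/b1.png

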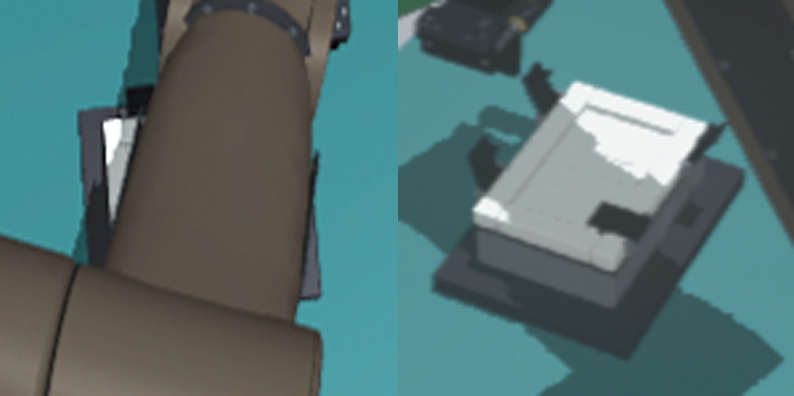

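Emit:
apply_moves(
  offset=[
    [-0.4,-0.04,0],
    [-0.8,-0.07,0],
    [-1.2,-0.11,0.02],
    [-1.6,-0.14,0.04],
    [-2.0,-0.18,0.06],
    [-2.4,-0.21,0.08],
    [-2.8,-0.25,0.1],
    [-3.15,-0.28,0.12],
    [-3.15,-0.28,0],
    [-3.15,-0.28,-0.2],
    [-3.15,-0.28,-0.4],
    [-3.15,-0.28,-0.5],
    [-3.15,-0.28,-0.54],
    [-3.15,-0.28,-0.58],
  ],
  yaw=[0,0,0,0,0,0,0,0,0,0,0,0,0,0],
  jaw=[1,1,1,1,1,1,1,1,1,1,1,1,1,1],
)

```text
t: 11.42
eef_pos: [623.2, -98.5, 112.8]
tcp_rot: [-2.229, 1.566, 0.999]
ft_force: [-0.1, -0.5, 1.2]
opening: 0.003
```

```bash
python3 look.py b2
```

```text
11.525 [623.2 -98.4 112.8] [-0.85 -0.62  0.81] [-127.3   89.7   57.7]
```

View pics/b2.png

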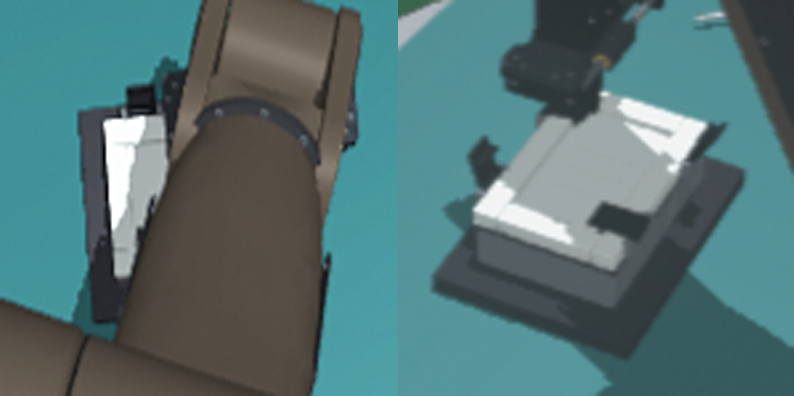

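Emit:
apply_moves(
  offset=[
    [0,0,-0.04],
    [0,0,-0.08],
    [0,0,-0.12],
  ],
  yaw=[0,0,0],
  jaw=[1,1,1],
)

```text
t: 11.9
eef_pos: [623.4, -98.6, 110.0]
tcp_rot: [-2.374, 1.566, 0.854]
ft_force: [0.3, -1.3, 3.6]
opening: 0.006
```

Emit:
apply_moves(
  offset=[
    [0,0,-0.04],
    [0,0,-0.08],
  ],
  yaw=[0,0],
  jaw=[1,1],
)

```text
t: 12.15
eef_pos: [623.6, -98.8, 108.2]
tcp_rot: [-2.508, 1.566, 0.72]
ft_force: [0.4, -3.0, 5.1]
opening: 0.0
```

Emit:
apply_moves(
  offset=[
    [0,0,-0.04],
    [0,0,-0.08],
  ],
  yaw=[0,0],
  jaw=[1,1],
)

```text
t: 12.4
eef_pos: [623.9, -99.1, 106.5]
tcp_rot: [-2.662, 1.565, 0.566]
ft_force: [0.2, -3.4, 6.0]
opening: 0.006
```

Emit:
apply_moves(
  offset=[
    [0,0,-0.04],
    [0,0,-0.08],
  ],
  yaw=[0,0],
  jaw=[1,1],
)

```text
t: 12.65
eef_pos: [624.2, -99.3, 104.9]
tcp_rot: [-2.815, 1.564, 0.413]
ft_force: [-1.8, -2.4, 6.6]
opening: 0.006
```

Emit:
apply_moves(
  offset=[
    [0,0,-0.04],
  ],
  yaw=[0],
  jaw=[1],
)

```text
t: 12.78
eef_pos: [624.2, -99.5, 104.2]
tcp_rot: [-2.858, 1.564, 0.369]
ft_force: [-1.8, -1.7, 5.5]
opening: 0.007
```

Emit:
apply_moves(
  offset=[
    [0,0,-0.04],
  ],
  yaw=[0],
  jaw=[1],
)

```text
t: 12.9
eef_pos: [623.9, -99.5, 103.3]
tcp_rot: [-2.824, 1.565, 0.404]
ft_force: [-2.0, -0.5, 2.0]
opening: 0.002
```

Emit:
apply_moves(
  offset=[
    [0,0,-0.04],
    [0,0,-0.08],
  ],
  yaw=[0,0],
  jaw=[1,1],
)

```text
t: 13.15
eef_pos: [624.1, -99.5, 101.3]
tcp_rot: [-2.865, 1.565, 0.362]
ft_force: [-1.7, -1.5, 6.6]
opening: 0.008
```

Emit:
apply_moves(
  offset=[
    [0,0,-0.04],
    [0,0,-0.08],
  ],
  yaw=[0,0],
  jaw=[1,1],
)

```text
t: 13.4
eef_pos: [624.4, -99.8, 99.7]
tcp_rot: [-2.996, 1.564, 0.232]
ft_force: [-0.9, -3.1, 6.7]
opening: 0.009
```

Emit:
apply_moves(
  offset=[
    [0,0,-0.04],
    [0,0,-0.08],
  ],
  yaw=[0,0],
  jaw=[1,1],
)

```text
t: 13.65
eef_pos: [625.0, -100.2, 98.4]
tcp_rot: [-3.122, 1.562, 0.105]
ft_force: [-1.0, -3.1, 10.2]
opening: 0.002
```

Emit:
apply_moves(
  offset=[
    [0,0,0.5],
    [0,0,1.8],
    [-1,-0.1,2.8],
    [-3.3,-0.3,2.8],
    [-6.1,-0.46,2.8],
    [-6.1,-0.46,2.8],
    [-6.1,-0.46,2.8],
    [-6.1,-0.46,2.8],
  ],
  yaw=[0,0,0,0,0,0,0,0],
  jaw=[1,1,1,1,1,1,1,1],
)

```text
t: 14.65
eef_pos: [473.8, -111.8, 168.5]
tcp_rot: [3.124, 1.561, 0.069]
ft_force: [-0.4, -0.1, -0.3]
opening: 0.005
```

```bash
python3 look.py b3; python3 ang.py fr b4
```

```text
14.75 [ 473.5 -111.7  168.2] [0.32 0.48 0.44] [-178.9   89.5    6. ]
```

View pics/b3.png

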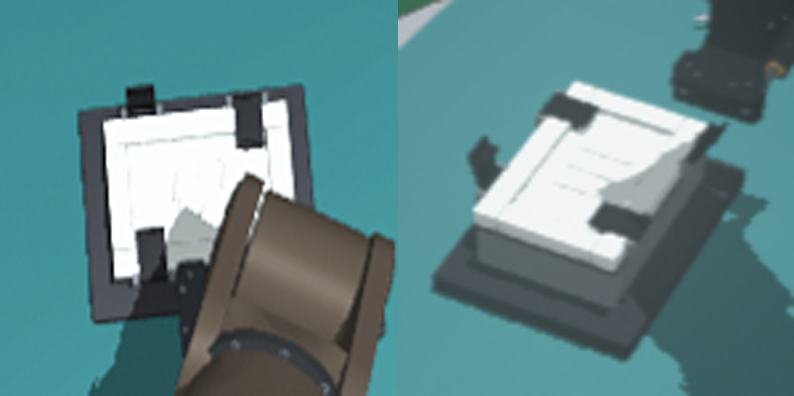

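View pics/b4.png

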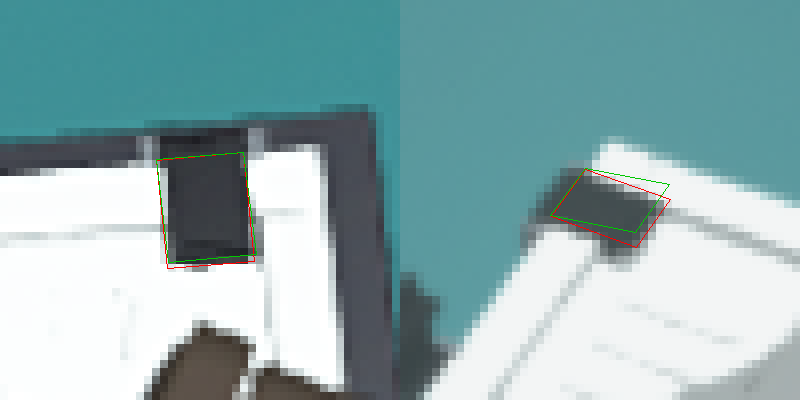

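```bash
cat > edge.py <<'E'
# triangulate plate tip midpoint using dark blob vs. rays; compare to hinge-level
import sys
from h import *
for cl in sys.argv[1:]:
    a,b=CL[cl]
    for n in ('top','side'):
        c=cam(n); g=cv2.cvtColor(c['frame'],cv2.COLOR_RGB2GRAY).astype(np.float32)
        def samp(p): return cv2.remap(g,p[:,0].astype(np.float32)[None],p[:,1].astype(np.float32)[None],cv2.INTER_CUBIC)[0]
        # edges w=+-15 along box y: profile across y at two u stations
        res=[]
        for side in (-1,1):
            for u in (10,20,36):
                w=np.arange(-10,10,.25)
                P=np.array([np.r_[C+ex*a*(70-u)+ey*(b*55+side*(15+x)),105] for x in w])
                v=samp(proj(c,P)); k=np.argmax(np.gradient(cv2.GaussianBlur(v[:,None],(1,9),0)[:,0]))
                res.append(w[k])
        u=np.arange(30,58,.25)
        t=[]
        for wv in (-8,0,8):
            P=np.array([np.r_[C+ex*a*(70-x)+ey*(b*55+wv),105] for x in u])
            v=samp(proj(c,P)); t.append(u[np.argmax(np.gradient(cv2.GaussianBlur(v[:,None],(1,9),0)[:,0]))])
        # predicted shift for tip at th=.19
        tip=np.r_[C+ex*a*(70-42*np.cos(.19))+ey*b*55,105+42*np.sin(.19)]
        q=plane(c,proj(c,tip),105)[0,:2]-C
        print(cl,n,'edge dev -y side u10,20,36:',res[:3],'+y:',res[3:],'tip u',t,'| pred(.19) tip u',round(70-a*q@ex,1),'dy',round(q@ey-b*55,1))
E
python3 edge.py nl fr
```

```text
nl top edge dev -y side u10,20,36: [np.float64(1.0), np.float64(0.75), np.float64(0.75)] +y: [np.float64(-3.0), np.float64(-1.0), np.float64(-0.75)] tip u [np.float64(40.75), np.float64(41.5), np.float64(40.75)] | pred(.19) tip u 42.4 dy 0.0
nl side edge dev -y side u10,20,36: [np.float64(-1.75), np.float64(-1.5), np.float64(-1.0)] +y: [np.float64(3.0), np.float64(3.5), np.float64(2.5)] tip u [np.float64(41.5), np.float64(41.5), np.float64(43.0)] | pred(.19) tip u 44.4 dy -6.4
fr top edge dev -y side u10,20,36: [np.float64(0.75), np.float64(-0.25), np.float64(4.0)] +y: [np.float64(-2.75), np.float64(-2.25), np.float64(-1.5)] tip u [np.float64(42.0), np.float64(42.0), np.float64(41.0)] | pred(.19) tip u 39.8 dy -0.6
fr side edge dev -y side u10,20,36: [np.float64(-3.0), np.float64(-2.75), np.float64(-4.0)] +y: [np.float64(4.0), np.float64(4.5), np.float64(9.0)] tip u [np.float64(41.0), np.float64(42.25), np.float64(41.75)] | pred(.19) tip u 37.7 dy -7.2
```

Tip readings in both views put near left and far right home: u is about 41 to 42 mm, where an open far-right clip would read 38. Next is near right.

Emit:
apply_moves(
  offset=[
    [0,0,-0.9],
    [0,0,-1.65],
    [0,0,-1.65],
    [0.4,0.04,-1.65],
    [0.8,0.07,-1.65],
    [1.2,0.11,-1.63],
    [1.6,0.14,-1.61],
    [2.0,0.18,-1.59],
    [2.4,0.21,-1.57],
    [2.8,0.25,-1.55],
    [3.11,0.28,-1.53],
    [3.11,0.28,-1.65],
    [3.11,0.28,-1.85],
    [3.11,0.28,-2.05],
    [3.11,0.28,-2.15],
    [3.11,0.28,-2.2],
    [3.11,0.28,-2.22],
  ],
  yaw=[0,0,0,0,0,0,0,0,0,0,0,0,0,0,0,0,0],
  jaw=[1,1,1,1,1,1,1,1,1,1,1,1,1,1,1,1,1],
)

```text
t: 17.18
eef_pos: [550.3, -104.6, 112.7]
tcp_rot: [-3.109, 1.563, 0.119]
ft_force: [0.1, -0.1, 0.7]
opening: 0.0
```

```bash
python3 look.py c2
```

```text
17.275 [ 550.4 -104.6  112.8] [-0.61 -0.12  0.85] [-178.4   89.5    6.5]
```

View pics/c2.png

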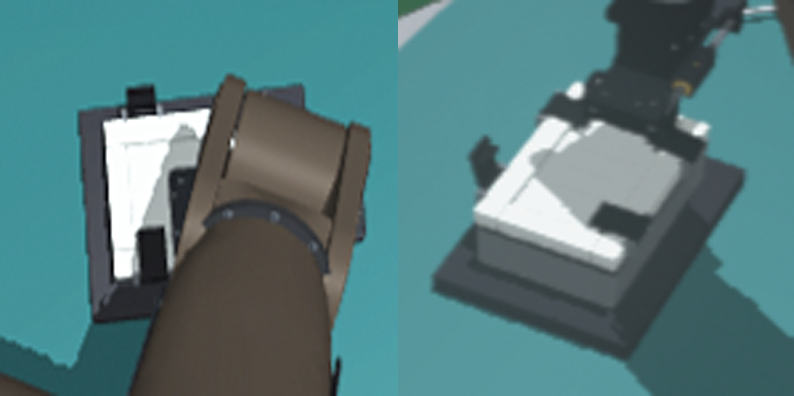

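The near-right clip is nearly level under the fingers at about (680,140). Now I'll press.

Emit:
apply_moves(
  offset=[
    [0,0,-0.04],
    [0,0,-0.08],
    [0,0,-0.12],
  ],
  yaw=[0,0,0],
  jaw=[1,1,1],
)

```text
t: 17.65
eef_pos: [550.5, -104.8, 109.9]
tcp_rot: [3.137, 1.562, 0.082]
ft_force: [-0.5, -2.3, 3.3]
opening: 0.007
```

Emit:
apply_moves(
  offset=[
    [0,0,-0.04],
    [0,0,-0.08],
  ],
  yaw=[0,0],
  jaw=[1,1],
)

```text
t: 17.9
eef_pos: [550.6, -104.9, 108.0]
tcp_rot: [3.1, 1.562, 0.045]
ft_force: [-1.3, -2.2, 5.5]
opening: 0.002
```

Emit:
apply_moves(
  offset=[
    [0,0,-0.04],
    [0,0,-0.08],
  ],
  yaw=[0,0],
  jaw=[1,1],
)

```text
t: 18.15
eef_pos: [550.7, -105.2, 106.2]
tcp_rot: [3.053, 1.561, -0.002]
ft_force: [-1.7, -2.0, 7.4]
opening: 0.008
```

Emit:
apply_moves(
  offset=[
    [0,0,-0.04],
    [0,0,-0.08],
  ],
  yaw=[0,0],
  jaw=[1,1],
)

```text
t: 18.4
eef_pos: [551.0, -105.4, 104.5]
tcp_rot: [3.02, 1.56, -0.035]
ft_force: [-0.3, -1.6, 6.5]
opening: 0.003
```

Emit:
apply_moves(
  offset=[
    [0,0,-0.04],
  ],
  yaw=[0],
  jaw=[1],
)

```text
t: 18.52
eef_pos: [551.0, -105.3, 103.5]
tcp_rot: [3.026, 1.56, -0.029]
ft_force: [0.9, -1.2, 2.5]
opening: 0.01
```

Emit:
apply_moves(
  offset=[
    [0,0,-0.04],
  ],
  yaw=[0],
  jaw=[1],
)

```text
t: 18.65
eef_pos: [551.0, -105.3, 102.5]
tcp_rot: [3.021, 1.56, -0.034]
ft_force: [-1.1, -3.0, 5.6]
opening: 0.003
```

Emit:
apply_moves(
  offset=[
    [0,0,-0.04],
  ],
  yaw=[0],
  jaw=[1],
)

```text
t: 18.77
eef_pos: [551.0, -105.5, 101.5]
tcp_rot: [2.997, 1.56, -0.058]
ft_force: [-0.5, -3.5, 7.5]
opening: 0.006
```

Emit:
apply_moves(
  offset=[
    [0,0,-0.04],
    [0,0,-0.08],
  ],
  yaw=[0,0],
  jaw=[1,1],
)

```text
t: 19.02
eef_pos: [551.0, -105.8, 99.8]
tcp_rot: [2.946, 1.56, -0.109]
ft_force: [-2.1, -4.6, 9.6]
opening: -0.0
```

Emit:
apply_moves(
  offset=[
    [0,0,0.5],
    [0,0,1.8],
    [0.5,0.4,2.8],
    [2,1.8,2.8],
    [3.8,3.3,2.8],
    [5.62,4.94,2.8],
    [5.62,4.94,2.8],
    [5.62,4.94,2.8],
    [5.62,4.94,2.8],
  ],
  yaw=[0,0,0,0,0,0,0,0,0],
  jaw=[1,1,1,1,1,1,1,1,1],
)

```text
t: 20.15
eef_pos: [690.8, 16.8, 170.1]
tcp_rot: [2.938, 1.56, -0.118]
ft_force: [-0.4, 0.1, 0.4]
opening: 0.002
```

```bash
python3 look.py d1; python3 edge.py nr nl fr
```

```text
20.25 [691.   16.8 170.3] [-1.05 -0.32  0.13] [168.5  89.4  -6.5]
nr top edge dev -y side u10,20,36: [np.float64(1.0), np.float64(1.25), np.float64(0.25)] +y: [np.float64(-2.25), np.float64(-3.25), np.float64(-0.75)] tip u [np.float64(41.0), np.float64(41.0), np.float64(40.5)] | pred(.19) tip u 42.4 dy -0.6
nr side edge dev -y side u10,20,36: [np.float64(-3.25), np.float64(-2.75), np.float64(-2.75)] +y: [np.float64(3.5), np.float64(3.0), np.float64(5.75)] tip u [np.float64(43.25), np.float64(42.5), np.float64(42.25)] | pred(.19) tip u 44.4 dy -7.2
nl top edge dev -y side u10,20,36: [np.float64(1.0), np.float64(-3.5), np.float64(-4.75)] +y: [np.float64(-6.75), np.float64(6.25), np.float64(6.25)] tip u [np.float64(37.5), np.float64(33.25), np.float64(44.5)] | pred(.19) tip u 42.4 dy 0.0
nl side edge dev -y side u10,20,36: [np.float64(-2.0), np.float64(-1.75), np.float64(-2.75)] +y: [np.float64(3.0), np.float64(3.75), np.float64(2.5)] tip u [np.float64(41.5), np.float64(41.25), np.float64(43.0)] | pred(.19) tip u 44.4 dy -6.4
fr top edge dev -y side u10,20,36: [np.float64(0.75), np.float64(-0.25), np.float64(4.0)] +y: [np.float64(-2.25), np.float64(-2.25), np.float64(-1.25)] tip u [np.float64(42.0), np.float64(42.0), np.float64(41.0)] | pred(.19) tip u 39.8 dy -0.6
fr side edge dev -y side u10,20,36: [np.float64(-3.0), np.float64(-2.75), np.float64(-4.0)] +y: [np.float64(4.25), np.float64(4.5), np.float64(9.0)] tip u [np.float64(41.0), np.float64(41.75), np.float64(41.75)] | pred(.19) tip u 37.7 dy -7.2
```

View pics/d1.png

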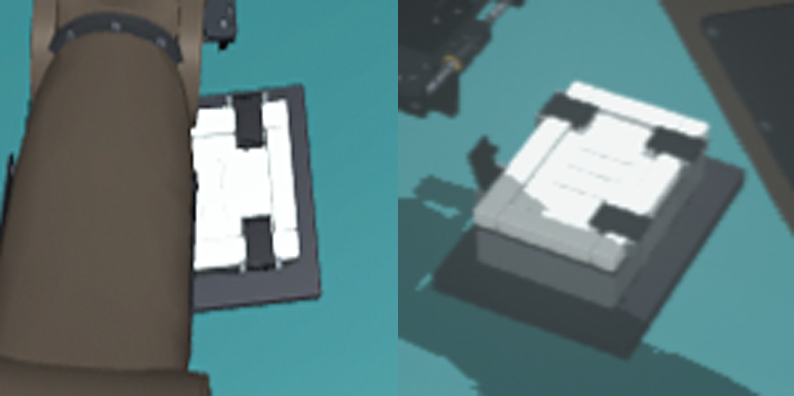

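Three clips lie flat. Last is far left.

Emit:
apply_moves(
  offset=[
    [0.04,0.05,-0.9],
    [0.04,0.05,-1.73],
    [0.04,0.05,-1.73],
    [-0.4,0.01,-1.73],
    [-0.8,-0.02,-1.73],
    [-1.2,-0.06,-1.71],
    [-1.6,-0.09,-1.69],
    [-2.0,-0.13,-1.67],
    [-2.4,-0.16,-1.65],
    [-2.8,-0.2,-1.63],
    [-3.1,-0.23,-1.61],
    [-3.1,-0.23,-1.75],
    [-3.1,-0.23,-1.95],
    [-3.1,-0.23,-2.15],
    [-3.1,-0.23,-2.25],
    [-3.1,-0.23,-2.3],
  ],
  yaw=[0,0,0,0,0,0,0,0,0,0,0,0,0,0,0,0],
  jaw=[1,1,1,1,1,1,1,1,1,1,1,1,1,1,1,1],
)

```text
t: 22.55
eef_pos: [614.0, 11.8, 112.1]
tcp_rot: [2.948, 1.56, -0.107]
ft_force: [-0.5, 0.9, 1.4]
opening: 0.005
```

```bash
python3 look.py d2
```

```text
22.65 [613.9  11.8 112.3] [-1.03 -0.61  1.2 ] [168.9  89.4  -6.1]
```

View pics/d2.png

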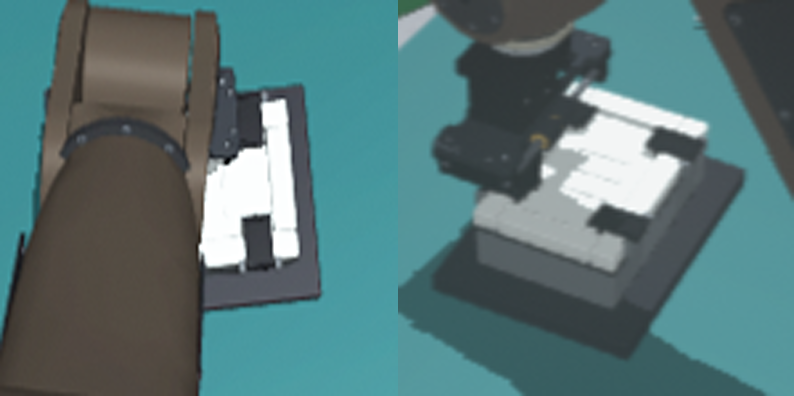

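The fingers are over the far-left clip and the other three are still flat. Now I'll press.

Emit:
apply_moves(
  offset=[
    [0,0,-0.04],
    [0,0,-0.08],
    [0,0,-0.12],
  ],
  yaw=[0,0,0],
  jaw=[1,1,1],
)

```text
t: 23.02
eef_pos: [614.1, 11.9, 109.5]
tcp_rot: [2.964, 1.56, -0.091]
ft_force: [-0.4, 1.1, 3.5]
opening: 0.008
```

Emit:
apply_moves(
  offset=[
    [0,0,-0.04],
    [0,0,-0.08],
  ],
  yaw=[0,0],
  jaw=[1,1],
)

```text
t: 23.28
eef_pos: [614.3, 12.0, 107.7]
tcp_rot: [2.979, 1.559, -0.076]
ft_force: [-1.6, 0.9, 5.5]
opening: 0.004
```

Emit:
apply_moves(
  offset=[
    [0,0,-0.04],
    [0,0,-0.08],
  ],
  yaw=[0,0],
  jaw=[1,1],
)

```text
t: 23.52
eef_pos: [614.5, 12.2, 106.1]
tcp_rot: [3.003, 1.558, -0.052]
ft_force: [-0.5, 4.0, 7.6]
opening: 0.005
```

Emit:
apply_moves(
  offset=[
    [0,0,-0.04],
    [0,0,-0.08],
  ],
  yaw=[0,0],
  jaw=[1,1],
)

```text
t: 23.78
eef_pos: [614.7, 12.4, 104.5]
tcp_rot: [3.023, 1.558, -0.032]
ft_force: [-1.6, 2.6, 6.6]
opening: 0.007
```

Emit:
apply_moves(
  offset=[
    [0,0,-0.04],
  ],
  yaw=[0],
  jaw=[1],
)

```text
t: 23.9
eef_pos: [614.6, 12.6, 103.7]
tcp_rot: [3.031, 1.557, -0.024]
ft_force: [-2.0, 2.3, 6.7]
opening: 0.003
```

Emit:
apply_moves(
  offset=[
    [0,0,-0.04],
  ],
  yaw=[0],
  jaw=[1],
)

```text
t: 24.02
eef_pos: [614.4, 12.6, 102.7]
tcp_rot: [3.023, 1.558, -0.032]
ft_force: [-2.1, 0.0, 4.4]
opening: 0.006
```

Emit:
apply_moves(
  offset=[
    [0,0,-0.04],
  ],
  yaw=[0],
  jaw=[1],
)

```text
t: 24.15
eef_pos: [614.4, 12.5, 101.7]
tcp_rot: [3.025, 1.558, -0.03]
ft_force: [-0.2, 1.5, 6.3]
opening: 0.006
```

The force dropped again at about 103 mm. I'll press a little more, then lift clear and check.

Emit:
apply_moves(
  offset=[
    [0,0,-0.04],
    [0,0,-0.08],
    [0,0,-0.12],
  ],
  yaw=[0,0,0],
  jaw=[1,1,1],
)

```text
t: 24.52
eef_pos: [614.9, 12.8, 99.2]
tcp_rot: [3.052, 1.556, -0.003]
ft_force: [-1.5, 4.4, 9.5]
opening: 0.001
```

Emit:
apply_moves(
  offset=[
    [0,0,0.5],
    [0,0,1.8],
    [0,0,3.2],
    [-2,-2,4],
    [-3.5,-4,4],
    [-5,-6,4],
    [-6,-8,4],
    [-7,-10,4],
    [-7,-10,4],
    [-7,-10,4],
  ],
  yaw=[0,0,0,0,0,0,0,0,0,0],
  jaw=[1,1,1,1,1,1,1,1,1,1],
)

```text
t: 25.78
eef_pos: [439.9, -237.2, 199.4]
tcp_rot: [3.045, 1.556, -0.011]
ft_force: [0.1, 0.1, 0.1]
opening: 0.003
```

```bash
python3 look.py e1; python3 edge.py fl nr nl fr; python3 ang.py fl e2;python3 -c "
from h import *
save(cam('top'),'e3.png')"
```

```text
25.875 [ 440.4 -236.3  199.3] [-0.09  1.25  0.52] [ 1.748e+02  8.920e+01 -1.000e-01]
fl top edge dev -y side u10,20,36: [np.float64(0.75), np.float64(-0.5), np.float64(0.25)] +y: [np.float64(-2.25), np.float64(-1.75), np.float64(-1.75)] tip u [np.float64(43.0), np.float64(43.0), np.float64(42.0)] | pred(.19) tip u 39.8 dy 0.0
fl side edge dev -y side u10,20,36: [np.float64(-2.25), np.float64(-1.5), np.float64(-2.5)] +y: [np.float64(4.25), np.float64(3.75), np.float64(8.0)] tip u [np.float64(41.25), np.float64(42.0), np.float64(42.5)] | pred(.19) tip u 37.7 dy -6.4
nr top edge dev -y side u10,20,36: [np.float64(1.0), np.float64(1.25), np.float64(0.25)] +y: [np.float64(-2.25), np.float64(-3.25), np.float64(-0.5)] tip u [np.float64(41.25), np.float64(41.0), np.float64(40.5)] | pred(.19) tip u 42.4 dy -0.6
nr side edge dev -y side u10,20,36: [np.float64(-2.5), np.float64(-2.75), np.float64(-2.5)] +y: [np.float64(3.75), np.float64(3.25), np.float64(5.75)] tip u [np.float64(43.25), np.float64(42.5), np.float64(42.5)] | pred(.19) tip u 44.4 dy -7.2
nl top edge dev -y side u10,20,36: [np.flo
[... 228 characters left out ...]
0,20,36: [np.float64(-2.0), np.float64(-1.75), np.float64(-2.5)] +y: [np.float64(3.0), np.float64(3.5), np.float64(2.5)] tip u [np.float64(41.75), np.float64(41.5), np.float64(43.0)] | pred(.19) tip u 44.4 dy -6.4
fr top edge dev -y side u10,20,36: [np.float64(0.75), np.float64(-0.25), np.float64(4.0)] +y: [np.float64(-2.75), np.float64(-2.25), np.float64(-1.5)] tip u [np.float64(42.0), np.float64(42.0), np.float64(41.0)] | pred(.19) tip u 39.8 dy -0.6
fr side edge dev -y side u10,20,36: [np.float64(-3.0), np.float64(-2.75), np.float64(-3.75)] +y: [np.float64(4.25), np.float64(4.75), np.float64(9.0)] tip u [np.float64(41.0), np.float64(42.25), np.float64(45.0)] | pred(.19) tip u 37.7 dy -7.2
```

View pics/e1.png

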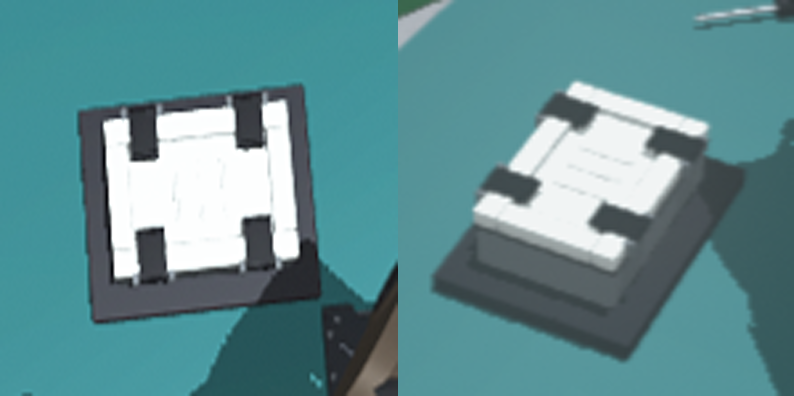

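View pics/e2.png

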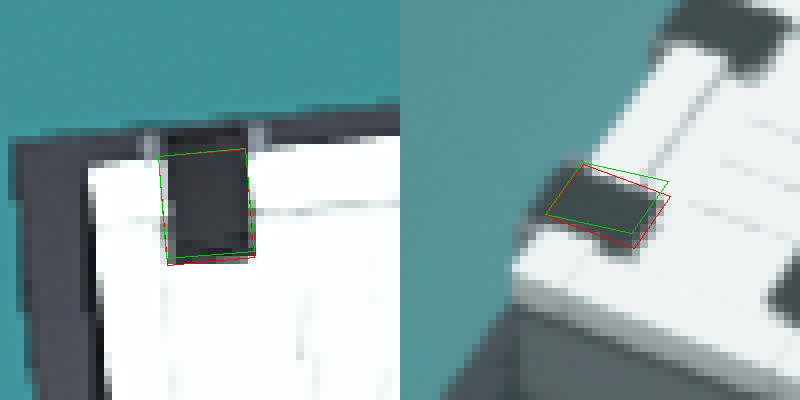

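View pics/e3.png

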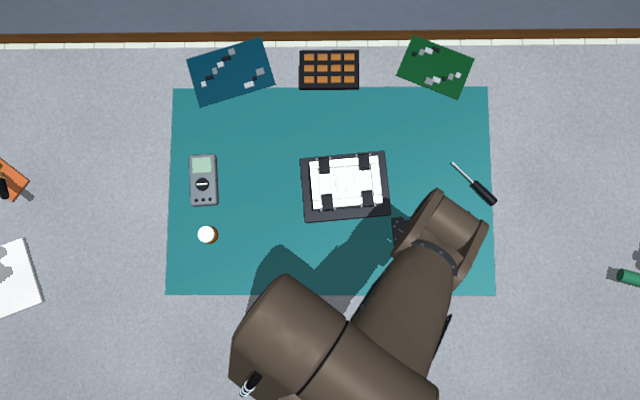

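All four clips lie flat and look alike. The meter, driver and jar sit where they were, and the arm is clear at z = 199 mm. The spool is hidden under the arm, which never came down near it.

```bash
python3 -c "
from h import *
print(env.job_done()); s=env.state(); print(s['t'],s['ft_force'].round(1))"
```

```text
the job is handed in; nothing more can be done
None
the job is handed in; nothing more can be done
```

I pressed all four clips down with the shut fingertips in the order near left, far right, near right, far left, then handed the job in at about 26 s. The interface gives no verdict, so "home" rests on my own camera and force checks.

- **Clips:** In both camera views all four lie flat over the rim, with their free ends about 41–43 mm inwards of the hinge. That matches 0 rad rather than 0.19 rad. A few edge readings were noisy by 2–5 mm from blur and shadow.
- **Forces:** The largest force I read was about 13 N, on near left. I missed its snap (only a slight dip) and kept pressing. The other three peaked at about 10–11 N, each with a clear drop at about z = 103 mm as the clip snapped. I only read the force at the end of each move and in pictures.
- **Other things on the bench:** The meter, flux jar and driver look unmoved in the last top view. The arm hid the spool in that view, so I could not confirm it directly, but the tool was never lowered near it.

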